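# Snap the guard onto the filling machine's port

## Task

The port on this filling machine has been cleaned. Take the blue guard with the two windows, set it centred over the port so that the two red snap hooks come up through its windows, and press it straight down until both sides have clicked and it sits level and fully home; then let go. Leave the white blank cover where it lies.

Things in the scene. Friction and masses are not known exactly. Their poses are not given: they have to be found in the camera images.
- guard: Blue guard, 0.12 kg: a shallow cap, open below. Origin: centre of its underside. Skirt round the edge, 4 mm thick, up to z 20 mm, under a 6 mm plate, 100 (x) by 150 (y), with two windows 40 (x) by 20 (y) centred at y +-47. Upright grip bar mid-plate: 20 thick (x), 60 long (y), z 26 to 58; pinch across x. A half turn looks the same. On the table left or right of the port, turned up to 35 degrees.
- port: Fixed pale metal plinth, 160 (x) by 200 (y) by 20 mm high, with a 54 mm round hub, 12 high, in its middle; origin: centre of underside. Two red snap hooks stand on it at y +-52, x 0: 12 wide (x), tops at y +-48, z 71; they give towards the hub, and their sloped heads point away from it. Turned up to 20 degrees.
- seat (a point): Where the guard's origin ends up: middle of the plinth's top, 20 mm above the port's origin, same axes. Guard y along seat y, either way round. Hooks meet the windows' outer edges with the guard about 15 to 20 mm above the seat; then press with about 10 N (up to 20 if off centre) till the skirt stands flat on the plinth. Aim within 8 mm. Once clicked it can rise 3 mm at most.
- blank: White blank cover of the guard's outer shape and size, but without windows; it does not fit this port. Origin: centre of underside. Stands on the table on the other side of the port; leave it there.
Mind the look-alikes: they are no part of the job. Leave any green or orange look-alike of the guard alone.

How it is judged (in metres and radians):
At the end, for the whole second after the job is handed in: The guard sits on the port, let go and at rest: its origin no more than 1.5 mm above the seat (higher or tilted means a side has not clicked) and within 18 mm of it sideways, tilted less than 1.4 degrees, its long axis within 17 degrees of the port's (z of guard in the frame of seat below 0.0015 m and horizontal distance between guard and seat below 0.018 m and angle between guard's own z axis and vertical below 0.025 rad and angle between the y axis of guard and the y axis of port, either way round below 0.3 rad and linear speed of guard below 0.02 m/s); the robot touches nothing.
It fails at once if the white blank cover is pushed or carried more than 30 mm from its place (distance of blank from where it was at the start of the episode above 0.03 m).
It also fails if it takes over 43 s, if anything falls off the work surface, if the arm or the gripper's body presses on something with over 40 N, if the wrist force passes 120 N, or if a joint passes its speed limit or range.

## Robot

A 7-joint arm with a two-finger parallel gripper is mounted at the origin on the work surface. World frame = base frame: x ahead of the robot, y to its left, z up, the work surface at z = 0. Lengths are in mm, angles in rad, forces in N, time in s.
With the tool pointing down it reaches from about 400 to 900 mm from the base axis. Payload 5.6 kg.
Tool frame: the origin (TCP) lies at the very end of the fingers, on their centre line; the grasp point (between the pads) lies behind it (r.grasp_offset is the x of the grasp point in the tool frame, in mm); x points along the fingers, y is the direction in which the jaws open and shut, and the axes are right-handed (so a half turn about x gives the same grasp; the last joint's range is limited). The gripper opens to 92 mm and grips with 3 to 60 N. Pads are 20 mm wide; open, the fingers measure 128 mm over their backs; the gripper's body (75 mm by 189 mm) begins 69 mm behind the grasp point.
Start: joints at [-1.26, 0.468, -0.012, 1.603, 0.006, 1.071, -0.056], TCP at [225.243, 609.733, 214.592] pointing down, gripper open.
Joint ranges: [-2.53, 2.53], [-0.31, 2.02], [-1.57, 1.55], [0.28, 2.44], [-1.29, 4.43], [0.15, 1.84], [-2.92, 2.92]. Speed limits (rad/s): [2.57, 2.57, 3.14, 3.14, 3.14, 3.14, 3.14].

## Interface

Orientations are given as a unit quaternion [w, x, y, z].
In Python, from station import r, cams, ticket gives the robot as it stands.
- The arm moves only by the shell command python3 -m creep 'ROWS' [FORCE]. ROWS is JSON, a list of rows, each a list of 7 numbers: the shift along the tool's x, y, z in m, then the turn, a rotation vector about the tool's x, y, z in rad, then the opening in per cent of the stroke, from 0 (shut) to 100 (fully open). A call has 1 to 10 rows; each row is the pose to reach, as a shift and turn from the pose commanded when the call began, along the tool's axes at that moment; what a row does not reach only later rows make up. A row lasts 1/8 s, in which the tool goes at most 62.5 mm and 10.7 degrees, less where a joint would pass 70% of its speed; a pose out of reach is approached as far as the arm can. A call with a gripper value outside its range is refused whole. The fingers move at their own pace and stop on an object; FORCE is the grip in N (left out, the last holds). Time passes only in rows, so rows that repeat a pose let the fingers close. It gives the time, the measured TCP pose, the force and the opening at its end, in the units of the state.
- r.read_state(): the state, without advancing time (a new reading comes with each control period).
- cams.grab_frame(name): name is "side" or "top"; returns a dict with "pixels" (384x512x3 uint8, red, green, blue), "intrinsics" (3x3 intrinsics, pixels), "rvec" (rotation vector, rad) and "tvec" (3), from world to camera coordinates, as OpenCV has them. Camera axes: x right, y down, z forward; pixel columns grow to the right and rows downward; lengths in mm; the calibration is good to about 2 mm. A picture is of the moment at which its call begins. There is no depth.
- ticket.hand_in(): hands the job in, once; it reports no verdict.
Trained networks look in a picture, given as the dict that the camera call returned (one of the last four; its "shot" number tells which), for a name from the list of things; names that differ only in an ending like _2 or _b are one class to them, and where a whole thing is asked for, a point or a joint stands for the part that bears it (a point fixed in the world has none). Each returns a list of dicts, best first, with "confidence" (0 to 1); they miss things now and then, are a little off and sometimes report something else, mostly with a low value. They report only what shows in the picture. A call takes as long as a camera call. They do not tell look-alikes from the thing itself.
- cams.outline_of(picture, label): "region" (384x512 bool, what is visible of it).
- cams.place_of(picture, label): "xyz" ([x, y, z] in mm, in world coordinates, good to about 4 mm: a listed point, or the origin of a listed thing).
The state is a dict: "time": time; "qpos": joint angles; "joint_velocities": joint speeds; "effort": joint torques, N m; "position": TCP position; "tcp_rot": TCP orientation; "wrist_force": force on the tool from outside, world axes, zero at the start; "wrist_torque": the same for the moment, N m; "opening": finger opening in mm.
Only numpy, scipy, OpenCV 4.12 (cv2) and the standard library are available. Lean on these libraries where they do the work, as an engineer would, in place of code of your own. Each camera call takes 0.05 s, during which the arm holds its last target.

## Working session

There is one attempt and no reset: what is moved stays moved. The work goes in short steps, Python scripts to look and compute and a shell command to move; the robot and the scene stay as the last step left them, time stands still between calls to the robot, and variables do not carry over. Pictures are saved under pics/ and viewed, and the job is handed in when it is done.

```bash
ls; mkdir -p pics
cat > h.py <<'E'
import numpy as np,cv2
from station import r,cams,ticket
def snap(n,fn):
    p=cams.grab_frame(n); cv2.imwrite('pics/'+fn,p['pixels'][:,:,::-1]); return p
def proj(p,X):
    return cv2.projectPoints(np.array(X,float).reshape(-1,3),np.array(p['rvec'],float),np.array(p['tvec'],float),np.array(p['intrinsics'],float),None)[0].reshape(-1,2)
def ray(p,uv,z):
    R=cv2.Rodrigues(np.array(p['rvec'],float))[0];K=np.array(p['intrinsics'],float);t=np.array(p['tvec'],float).ravel()
    uv=np.array(uv,float).reshape(-1,2)
    d=(R.T@np.linalg.inv(K)@np.c_[uv,np.ones(len(uv))].T).T; C=-R.T@t
    return C+d*((z-C[2])/d[:,2])[:,None]
E
python3 - <<'E'
from h import *
s=r.read_state();print(s['time'],s['position'],s['tcp_rot'],s['opening'],r.grasp_offset,s['wrist_force'])
for n in('top','side'):
    p=snap(n,n+'1.png')
    for l in('guard','port','seat','blank'):
        print(n,l,[(np.round(q['xyz'],0),round(q['confidence'],2)) for q in cams.place_of(p,l)])
E
```

```text
pics
0.0 [225.05559753 609.1641193  213.65923644] [ 0.69600152  0.12383856  0.69613153 -0.12508712] 91.93102410282061 -18.700000000000003 [-0.80371882 -0.56772871  0.19033245]
top guard [(array([309., 553.,  -1.]), 0.94), (array([310., 316.,   0.]), 0.74), (array([512., 325.,  -1.]), 0.66)]
top port [(array([493.,  12.,   3.]), 0.69)]
top seat [(array([488.,   8.,  20.]), 0.79)]
top blank [(array([ 556., -312.,    3.]), 0.59)]
side guard [(array([311., 550.,  -3.]), 0.8), (array([510., 326.,  -3.]), 0.67), (array([308., 316.,   1.]), 0.67)]
side port [(array([491.,   7.,  -3.]), 0.93)]
side seat [(array([489.,   6.,  24.]), 0.88)]
side blank [(array([ 552., -312.,    2.]), 0.91), (array([508., 325.,   0.]), 0.33)]
```

View pics/top1.png

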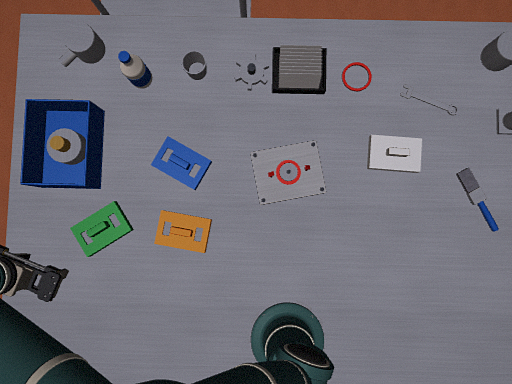

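View pics/side1.png

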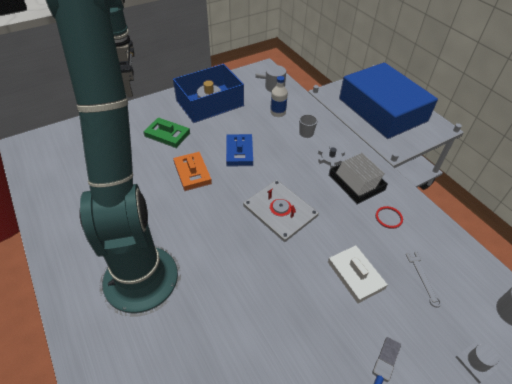

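The top view shows the blue guard at about (182,163), the port at (288,172), the blank at (396,153), and the green and orange look-alikes at (101,228) and (183,231). Next I'll fit poses from the outlines in both views.

```bash
cat > fit.py <<'E'
from h import *
from scipy.optimize import minimize
def corners(w,l,z0,z1):
    return np.array([[x,y,z] for x in(-w/2,w/2) for y in(-l/2,l/2) for z in(z0,z1)])
def fit(obs,label,near,dims,zb=0,yaws=None):
    # obs list of (pic, mask)
    w,l,h=dims
    S=8
    def cost(v):
        c,s=np.cos(v[2]),np.sin(v[2]);P=corners(w,l,0,h)@np.array([[c,s,0],[-s,c,0],[0,0,1]])+[v[0],v[1],zb]
        t=0
        for p,m in obs:
            hull=cv2.convexHull(proj(p,P).astype(np.float32)).reshape(-1,2)
            im=np.zeros((384*4,512*4),np.uint8);cv2.fillConvexPoly(im,np.round((hull+.5)*4*16-8).astype(np.int32),255,shift=4)
            a=cv2.resize(im,(512,384),interpolation=cv2.INTER_AREA)/255.
            t+=np.abs(a-m).sum()/m.sum()
        return t
    best=None
    for y0 in yaws:
        q=minimize(cost,[near[0],near[1],y0],method='Nelder-Mead',options=dict(initial_simplex=[[near[0],near[1],y0],[near[0]+8,near[1],y0],[near[0],near[1]+8,y0],[near[0],near[1],y0+.15]],xatol=.05,fatol=1e-5))
        if best is None or q.fun<best.fun:best=q
    return best.x,best.fun
def region(p,label,near):
    best=None
    for q in cams.outline_of(p,label):
        m=q['region'];ys,xs=np.nonzero(m);c=ray(p,[xs.mean(),ys.mean()],15)[0]
        d=np.hypot(*(c[:2]-near))
        if best is None or d<best[0]:best=(d,m,q['confidence'])
    return best
E
cat > m1.py <<'E'
from fit import *
ps=[snap('top','top2.png'),snap('side','side2.png')]
G=(511,326);P=(490,8)
og=[];op=[]
for p in ps:
    a=region(p,'guard',G);print('g',a[0],a[2],a[1].sum());
    # fill windows; remove bar by opening left in -> use colour too
    m=a[1].astype(np.uint8);og.append((p,m.astype(float)))
    a=region(p,'port',P);print('p',a[0],a[2],a[1].sum());op.append((p,a[1].astype(float)))
for nm,o,n,d in(('guard',og,G,(100,150,26)),('port',op,P,(160,200,20))):
    ys=np.arange(-1.5,1.6,.4)
    for k in([0,1],[0],[1]):
        x,f=fit([o[i] for i in k],nm,n,d,0,ys);print(nm,k,np.round(x[:2],1),round(np.degrees(x[2]),1),round(f,3))
# red hooks
for p in ps:
    b=p['pixels'].astype(int);m=(b[...,0]>110)&(b[...,1]<60)&(b[...,2]<60)
    n,l,s,c=cv2.connectedComponentsWithStats(m.astype(np.uint8))
    print([(s[i,4],np.round(c[i],1),np.round(ray(p,c[i],60)[0][:2])) for i in range(1,n) if 3<s[i,4] and np.hypot(*(ray(p,c[i],40)[0][:2]-P))<120])
E
python3 m1.py
python3 - <<'E'
import cv2,numpy as np
a=cv2.imread('pics/top2.png')[110:220,140:340];b=cv2.imread('pics/side2.png')[120:250,210:330]
cv2.imwrite('pics/c2.png',cv2.resize(a,None,fx=4,fy=4,interpolation=2));cv2.imwrite('pics/d2.png',cv2.resize(b,None,fx=4,fy=4,interpolation=2))
E
```

```text
g 2.423645285508575 0.58 1673
p 0.42307360145426753 0.93 3695
g 4.437228622432966 0.64 701
p 9.656837616243616 0.8 2487
guard [0, 1] [511.1 328.3] 152.3 0.331
guard [0] [511.4 327.9] -28.1 0.102
guard [1] [511.2 326.7] 150.7 0.222
port [0, 1] [490.2   7.8] 11.8 0.057
port [0] [489.9   8.5] 11.7 0.024
port [1] [490.5   7.1] 12.1 0.029
[(np.int32(178), array([287.9, 172.3]), array([485.,  11.])), (np.int32(6), array([305.7, 167. ]), array([501., -40.])), (np.int32(21), array([270.8, 173.5]), array([480.,  60.]))]
[(np.int32(68), array([283.3, 210.3]), array([472., -35.]))]
```

View pics/c2.png

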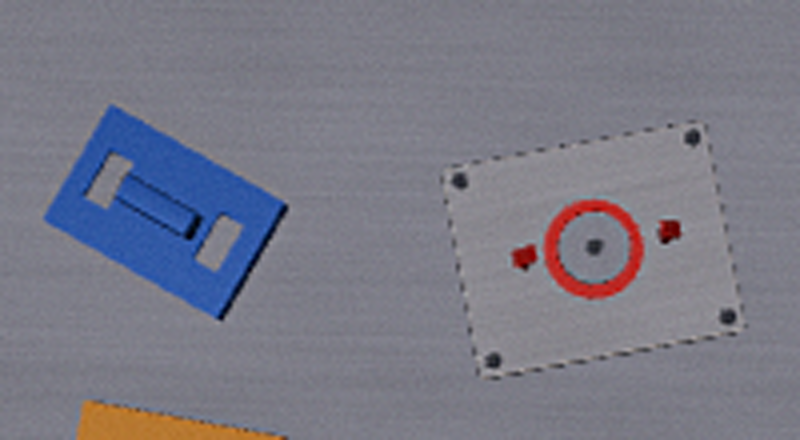

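View pics/d2.png

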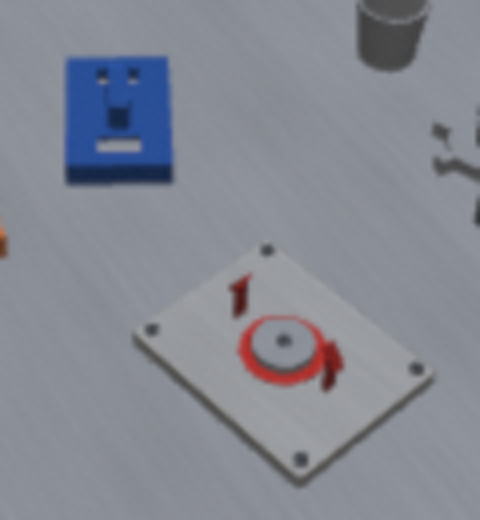

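The poses agree in both views: guard at (511,328), yaw −28°; port at (490,8), yaw +11.8°. The shapes, windows and hooks check out. Next is the approach.

```bash
cat > goto.py <<'E'
from h import *
import sys
from scipy.spatial.transform import Rotation as Ro
def plan(x,y,z,yaw):  # TCP target, tool y along world yaw (deg, mod 180), x down
    s=r.read_state();q=s['tcp_rot'];R=Ro.from_quat([q[1],q[2],q[3],q[0]]);p=np.array(s['position'])
    M=R.as_matrix();cur=np.degrees(np.arctan2(M[1,1],M[0,1]))
    print('t',round(s['time'],2),'pos',p.round(1),'open',round(s['opening'],1),'F',np.round(s['wrist_force'],1),'jaw yaw',round(cur,1),'x axis',M[:,0].round(3),'q',np.round(s['qpos'],2))
    sh=M.T@(np.array([x,y,z])-p)/1000
    for k in(0,180):
        a=np.radians(yaw+k);Y=np.array([np.cos(a),np.sin(a),0]);X=np.array([0,0,-1.]);T=np.c_[X,Y,np.cross(X,Y)]
        rv=Ro.from_matrix(M.T@T).as_rotvec();print('shift',sh.round(4),'rotvec',rv.round(4))
if __name__=='__main__':plan(*map(float,sys.argv[1:5]))
E
python3 goto.py 511.4 328 150 -28
```

```text
t 0.8 pos [225.2 609.7 214.6] open 92.1 F [-0.  -0.4  0.4] jaw yaw 69.7 x axis [ 0.  0. -1.] q [-1.26  0.47 -0.01  1.6   0.01  1.07 -0.06]
shift [ 0.0646 -0.1651  0.366 ] rotvec [ 1.7057e+00 -0.0000e+00 -1.0000e-04]
shift [ 0.0646 -0.1651  0.366 ] rotvec [-1.4359  0.     -0.    ]
```

```bash
python3 -m creep '[[0.006,-0.017,0.037,0.17,0,0,100],[0.012,-0.033,0.073,0.34,0,0,100],[0.018,-0.05,0.11,0.51,0,0,100],[0.024,-0.066,0.146,0.68,0,0,100],[0.03,-0.083,0.183,0.85,0,0,100],[0.036,-0.1,0.22,1.02,0,0,100],[0.042,-0.116,0.256,1.19,0,0,100],[0.048,-0.132,0.293,1.36,0,0,100],[0.06,-0.15,0.33,1.53,0,0,100],[0.0646,-0.1651,0.366,1.7057,0,0,100]]' 50; python3 goto.py 511.4 328 30 -28
```

```text
time: 2.05
position: [511.9, 326.9, 149.5]
tcp_rot: [-0.362, -0.607, -0.362, 0.607]
wrist_force: [0.2, 0.2, 0.2]
opening: 91.9
t 2.05 pos [511.9 326.9 149.5] open 91.9 F [0.2 0.2 0.2] jaw yaw -28.3 x axis [-0. -0. -1.] q [-0.95  0.49  0.44  1.79 -0.25  0.92 -0.9 ]
shift [ 0.1195 -0.001  -0.0008] rotvec [-0.0058  0.0005  0.0003]
shift [ 0.1195 -0.001  -0.0008] rotvec [ 3.1358e+00  5.0000e-04 -7.0000e-04]
```

```bash
python3 -m creep '[[0.03,0,0,0,0,0,100],[0.06,0,0,0,0,0,100],[0.085,0,0,0,0,0,100],[0.105,0,0,0,0,0,100],[0.118,0,0,0,0,0,100],[0.1195,0,0,0,0,0,100],[0.1195,0,0,0,0,0,100]]'
python3 - <<'E'
from h import *
p=snap('top','t3.png');cv2.imwrite('pics/t3c.png',cv2.resize(p['pixels'][110:240,110:250,::-1],None,fx=4,fy=4))
E
```

```text
time: 2.92
position: [511.9, 328.3, 31.1]
tcp_rot: [0.364, 0.607, 0.364, -0.606]
wrist_force: [-0.4, 0.3, -0.5]
opening: 92.1
```

View pics/t3c.png

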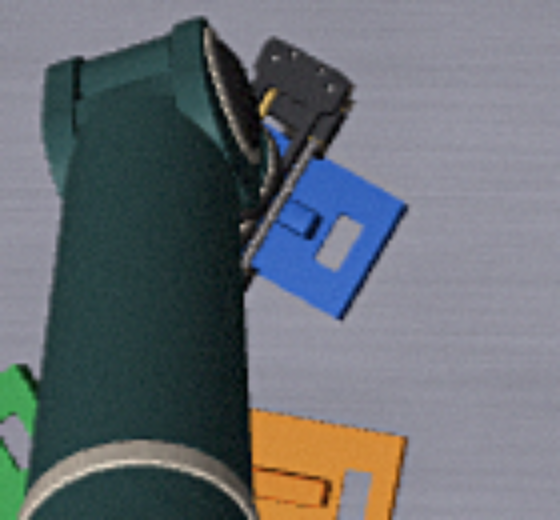

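The crop shows the gripper body over the guard, with the bar running in under the fingers (around (300,215)) and aligned with them. Closing now.

```bash
python3 -m creep '[[0,0,0,0,0,0,60],[0,0,0,0,0,0,40],[0,0,0,0,0,0,30],[0,0,0,0,0,0,22],[0,0,0,0,0,0,18],[0,0,0,0,0,0,0],[0,0,0,0,0,0,0],[0,0,0,0,0,0,0],[0,0,0,0,0,0,0]]' 50; python3 goto.py 490.2 7.9 150 11.8
```

```text
time: 4.1
position: [511.4, 328.0, 30.5]
tcp_rot: [0.364, 0.606, 0.364, -0.606]
wrist_force: [-0.2, 0.9, -0.3]
opening: 20.1
t 4.1 pos [511.4 328.   30.5] open 20.1 F [-0.2  0.9 -0.3] jaw yaw -28.0 x axis [ 0. -0. -1.] q [-0.9   0.65  0.36  1.84 -0.34  0.71 -0.83]
shift [-0.1195  0.1316  0.2926] rotvec [-6.948e-01 -0.000e+00 -1.000e-04]
shift [-0.1195  0.1316  0.2926] rotvec [ 2.4467e+00 -2.0000e-04  0.0000e+00]
```

```bash
python3 -m creep '[[-0.02,0,0,0,0,0,0],[-0.05,0,0,0,0,0,0],[-0.09,0,0,0,0,0,0],[-0.12,0,0,0,0,0,0],[-0.12,0,0,0,0,0,0]]'; python3 goto.py 490.2 7.9 150 11.8
```

```text
time: 4.72
position: [513.0, 329.0, 154.2]
tcp_rot: [0.364, 0.608, 0.365, -0.604]
wrist_force: [0.3, -0.2, -1.7]
opening: 20.0
t 4.72 pos [513.  329.  154.2] open 20.0 F [ 0.3 -0.2 -1.7] jaw yaw -28.0 x axis [ 0.005  0.004 -1.   ] q [-0.96  0.48  0.44  1.79 -0.25  0.92 -0.9 ]
shift [0.0027 0.1307 0.2943] rotvec [-0.6949 -0.0049 -0.0042]
shift [0.0027 0.1307 0.2943] rotvec [ 2.4467 -0.0054  0.0063]
```

```bash
python3 -m creep '[[0,0.013,0.03,-0.07,0,0,0],[0,0.028,0.062,-0.15,0,0,0],[0,0.043,0.095,-0.23,0,0,0],[0,0.058,0.13,-0.31,0,0,0],[0,0.074,0.165,-0.39,0,0,0],[0,0.09,0.2,-0.47,0,0,0],[0,0.106,0.235,-0.55,0,0,0],[0,0.12,0.267,-0.63,0,0,0],[0,0.1316,0.2926,-0.695,0,0,0],[0,0.1316,0.2926,-0.695,0,0,0]]'; python3 goto.py 490.2 7.9 150 11.8
cat > m2.py <<'E'
from fit import *
import sys
s=r.read_state();tz=s['position'][2]
k=sys.argv[1]
ps=[snap('top',f'top{k}.png'),snap('side',f'side{k}.png')]
for p,n,b in((ps[0],'top',(110,220,220,360)),(ps[1],'side',(90,270,200,350))):
    cv2.imwrite(f'pics/{n}{k}c.png',cv2.resize(p['pixels'][b[0]:b[1],b[2]:b[3],::-1],None,fx=4,fy=4))
    print([(np.round(q['xyz'],1),q['confidence']) for q in cams.place_of(p,'guard')])
    print('seat',[(np.round(q['xyz'],1),q['confidence']) for q in cams.place_of(p,'seat')])
E
python3 m2.py 4
```

```text
time: 5.98
position: [489.3, 5.7, 150.0]
tcp_rot: [0.548, 0.447, 0.548, -0.448]
wrist_force: [-0.0, 0.8, -1.0]
opening: 19.9
t 5.97 pos [489.3   5.7 150. ] open 19.9 F [-0.   0.8 -1. ] jaw yaw 11.5 x axis [-0.001 -0.001 -1.   ] q [-0.42  0.29  0.4   2.07 -0.15  0.81  0.27]
shift [ 0.      0.0013 -0.002 ] rotvec [-0.0044  0.0003  0.0013]
shift [ 0.      0.0013 -0.002 ] rotvec [ 3.1372e+00  2.0000e-03 -4.0000e-04]
[(array([308.6, 554.4,  -1.5]), 0.73), (array([492.8,   2.1, 119.9]), 0.61), (array([313.2, 316.6,  -2.9]), 0.57)]
seat [(array([487.8,   9.5,  20.8]), 0.63)]
[(array([487.4,   4. , 118.8]), 0.94), (array([312.3, 553.2,  -0.8]), 0.8)]
seat [(array([489.9,   5.6,  23.7]), 0.86)]
```

View pics/top4c.png

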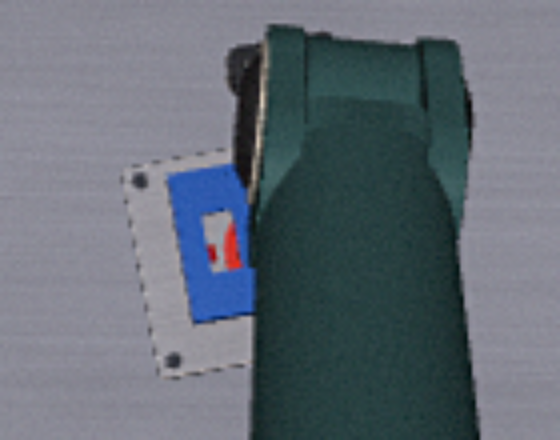

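View pics/side4c.png

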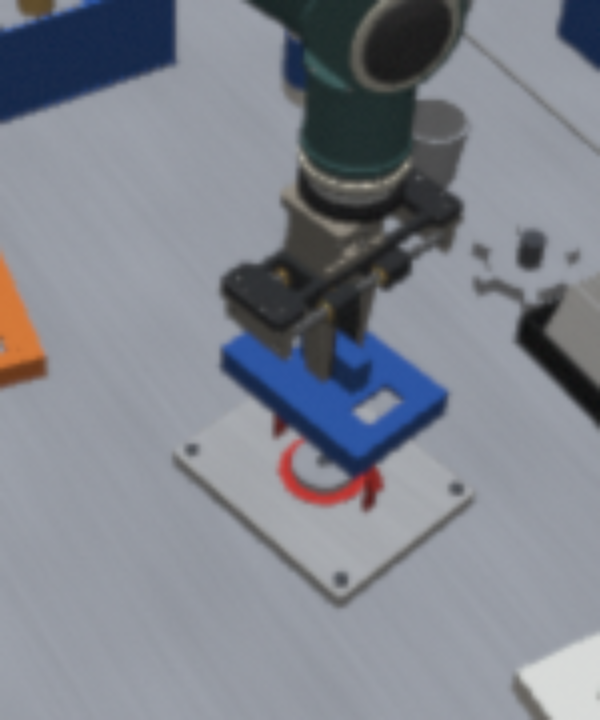

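The guard hangs level over the port, with the hooks visible below it in the side crop at (280,425) and (370,490). I'll correct the residual and lower to just above the hooks, then check with an overlay.

```bash
python3 goto.py 490.2 7.9 110 11.8 | tail -2|head -1; python3 -m creep '[[0.01,0.001,-0.001,0,0,0,0],[0.025,0.001,-0.001,0,0,0,0],[0.037,0.001,-0.001,0,0,0,0],[0.04,0.001,-0.001,0,0,0,0],[0.04,0.001,-0.001,0,0,0,0],[0.04,0.001,-0.001,0,0,0,0]]'; python3 goto.py 490.2 7.9 110 11.8
cat > ov.py <<'E'
from fit import *
import sys
k=sys.argv[1];s=r.read_state();q=s['tcp_rot'];pos=np.array(s['position'])
from scipy.spatial.transform import Rotation as Ro
M=Ro.from_quat([q[1],q[2],q[3],q[0]]).as_matrix();a=np.arctan2(M[1,1],M[0,1])
def box(w,l,z,c,a):
    P=np.array([[-w/2,-l/2],[w/2,-l/2],[w/2,l/2],[-w/2,l/2]]);R=np.array([[np.cos(a),-np.sin(a)],[np.sin(a),np.cos(a)]])
    return np.c_[P@R.T+c[:2],np.full(4,z)]
def rel(c,a,pts):
    R=np.array([[np.cos(a),-np.sin(a)],[np.sin(a),np.cos(a)]]);pts=np.array(pts,float);return np.c_[pts[:,:2]@R.T+np.array(c)[:2],pts[:,2]]
S=(490.2,7.9);A=np.radians(11.8)
for n,b in(('top',(110,220,220,360)),('side',(110,250,220,340))):
    p=snap(n,f'{n}{k}.png');f=5
    im=cv2.resize(p['pixels'][b[0]:b[1],b[2]:b[3],::-1],None,fx=f,fy=f,interpolation=cv2.INTER_CUBIC)
    def T(P):return np.round((proj(p,P)-[b[2],b[0]]+.5)*f).astype(int)
    for P,col in((box(100,150,pos[2]-4.5,pos,a),(0,255,255)),(box(160,200,20,S,A),(0,255,0))):
        cv2.polylines(im,[T(P)],True,col,1)
    for sg in(1,-1):
        W=rel(pos,a,[[-20,sg*37,0],[20,sg*37,0],[20,sg*57,0],[-20,sg*57,0]]);W[:,2]=pos[2]-4.5
        cv2.polylines(im,[T(W)],True,(0,255,255),1)
        cv2.circle(im,tuple(T(rel(S,A,[[0,sg*48,71]]))[0].tolist()),3,(255,255,0),1)
    cv2.imwrite(f'pics/{n}{k}c.png',im)
E
python3 ov.py 5
```

```text
shift [ 0.0403 -0.0001  0.0012] rotvec [ 0.002  -0.0002  0.0003]
time: 7.02
position: [491.3, 9.0, 110.8]
tcp_rot: [0.549, 0.446, 0.549, -0.446]
wrist_force: [0.8, -0.2, -0.5]
opening: 19.9
t 7.03 pos [491.3   9.  110.8] open 19.9 F [ 0.8 -0.2 -0.5] jaw yaw 11.8 x axis [ 0.001  0.    -1.   ] q [-0.4   0.36  0.38  2.09 -0.19  0.72  0.31]
shift [ 0.0008 -0.0013  0.0009] rotvec [ 0.0001  0.0001 -0.0008]
shift [ 0.0008 -0.0013  0.0009] rotvec [-3.1415e+00  1.2000e-03  1.0000e-04]
```

View pics/top5c.png

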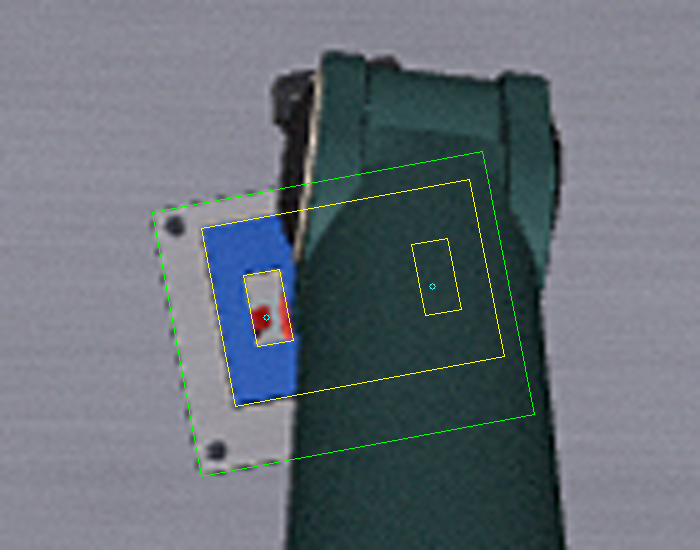

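View pics/side5c.png

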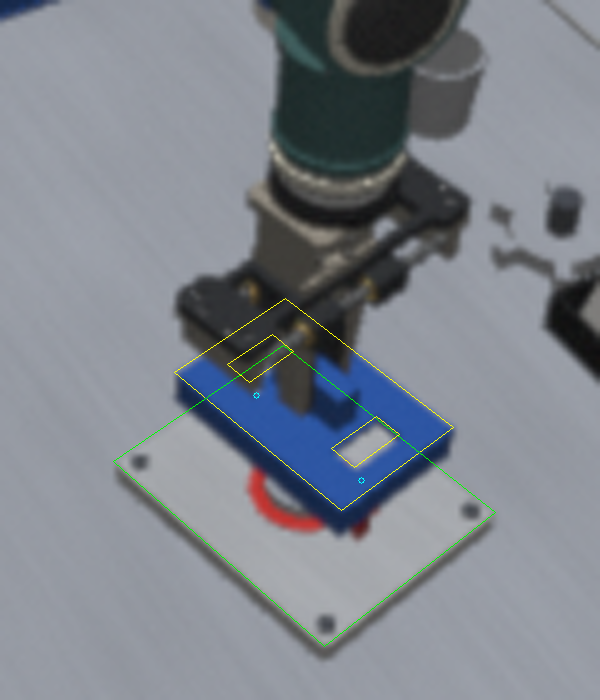

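The overlay matches the held guard and the port in both views to about 1 mm, and the hooks sit inside the windows. Lowering to the hooks.

```bash
python3 -m creep '[[0.01,-0.001,0.001,0,0,0,0],[0.02,-0.001,0.001,0,0,0,0],[0.03,-0.001,0.001,0,0,0,0],[0.036,-0.001,0.001,0,0,0,0],[0.038,-0.001,0.001,0,0,0,0],[0.038,-0.001,0.001,0,0,0,0]]' 60; python3 goto.py 490.2 7.9 50.5 11.8
```

```text
time: 7.88
position: [490.2, 7.8, 72.4]
tcp_rot: [0.549, 0.446, 0.549, -0.446]
wrist_force: [0.8, -0.3, -1.3]
opening: 19.5
t 7.88 pos [490.2   7.8  72.4] open 19.5 F [ 0.8 -0.3 -1.3] jaw yaw 11.8 x axis [-0. -0. -1.] q [-0.37  0.42  0.35  2.11 -0.24  0.64  0.34]
shift [ 0.0219  0.     -0.0001] rotvec [0.0001 0.0001 0.0001]
shift [ 0.0219  0.     -0.0001] rotvec [-3.1415e+00 -2.0000e-04  1.0000e-04]
```

```bash
python3 -m creep '[[0.003,0,0,0,0,0,0],[0.006,0,0,0,0,0,0],[0.009,0,0,0,0,0,0],[0.012,0,0,0,0,0,0],[0.012,0,0,0,0,0,0]]'; python3 -m creep '[[0.003,0,0,0,0,0,0],[0.006,0,0,0,0,0,0],[0.006,0,0,0,0,0,0]]'; python3 goto.py 490.2 7.9 50.5 11.8
```

```text
time: 8.5
position: [491.4, 8.3, 61.0]
tcp_rot: [0.549, 0.447, 0.548, -0.445]
wrist_force: [1.8, 1.6, 2.3]
opening: 19.5
time: 8.88
position: [489.0, 7.5, 53.5]
tcp_rot: [0.548, 0.445, 0.549, -0.447]
wrist_force: [0.7, -0.2, -5.7]
opening: 19.6
t 8.88 pos [489.    7.5  53.5] open 19.6 F [ 0.7 -0.2 -5.7] jaw yaw 11.8 x axis [-0.002 -0.001 -1.   ] q [-0.36  0.46  0.33  2.12 -0.26  0.6   0.36]
shift [ 0.003   0.0012 -0.0001] rotvec [0.0001 0.0002 0.0024]
shift [ 0.003   0.0012 -0.0001] rotvec [-3.1415e+00 -3.7000e-03  3.0000e-04]
```

```bash
python3 -m creep '[[0.002,0,0,0,0,0,0],[0.003,0,0,0,0,0,0],[0.003,0,0,0,0,0,0]]'; python3 -m creep '[[0.001,0,0,0,0,0,0],[0.002,0,0,0,0,0,0],[0.002,0,0,0,0,0,0]]'
```

```text
time: 9.25
position: [490.1, 7.8, 51.4]
tcp_rot: [0.549, 0.446, 0.549, -0.446]
wrist_force: [-0.3, 0.0, -1.1]
opening: 19.5
time: 9.62
position: [490.3, 7.9, 50.4]
tcp_rot: [0.549, 0.446, 0.549, -0.446]
wrist_force: [-3.1, -0.8, 10.7]
opening: 19.7
```

```bash
python3 -m creep '[[0.001,0,0,0,0,0,0],[0.002,0,0,0,0,0,0],[0.002,0,0,0,0,0,0],[0.002,0,0,0,0,0,0]]'; python3 ov.py 6
python3 - <<'E'
from h import *
E
```

```text
time: 10.12
position: [490.3, 8.0, 50.3]
tcp_rot: [0.548, 0.446, 0.549, -0.445]
wrist_force: [-9.6, -0.3, 31.6]
opening: 19.6
```

View pics/side6c.png

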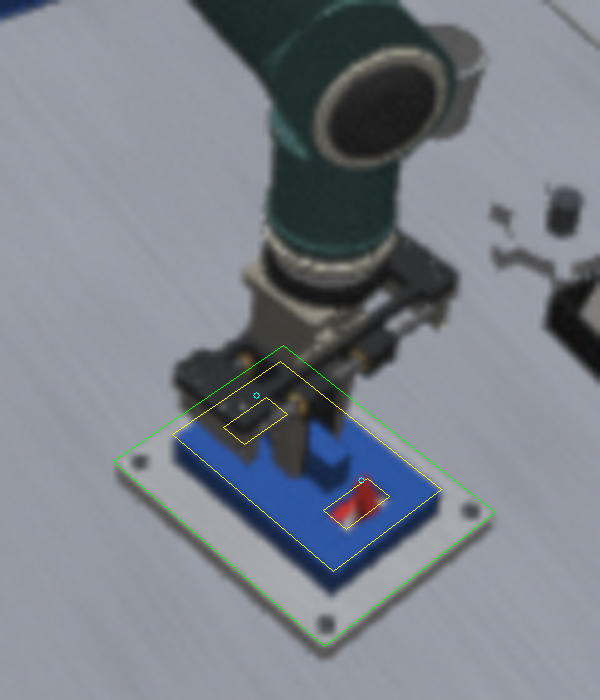

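The guard has stopped hard at TCP z 50.3, where about 50.5 was expected, and the hook head shows in the near window at (355,505). I'll relieve the pressure, then release.

```bash
python3 -m creep '[[-0.002,0,0,0,0,0,0],[-0.003,0,0,0,0,0,0],[-0.003,0,0,0,0,0,0]]'; python3 -m creep '[[0,0,0,0,0,0,20],[0,0,0,0,0,0,30],[0,0,0,0,0,0,50],[0,0,0,0,0,0,60],[0,0,0,0,0,0,60],[0,0,0,0,0,0,60]]'
```

```text
time: 10.6
position: [490.2, 7.9, 50.4]
tcp_rot: [0.549, 0.446, 0.549, -0.446]
wrist_force: [0.2, -0.1, 2.7]
opening: 19.4
time: 11.35
position: [490.2, 7.9, 50.5]
tcp_rot: [0.549, 0.446, 0.549, -0.446]
wrist_force: [-0.8, -0.0, -0.5]
opening: 55.3
```

```bash
python3 -m creep '[[-0.01,0,0,0,0,0,60],[-0.03,0,0,0,0,0,60],[-0.06,0,0,0,0,0,60],[-0.1,0,0,0,0,0,60],[-0.15,0,0,0,0,0,60],[-0.15,0.02,0.05,0,0,0,60],[-0.15,0.03,0.1,0,0,0,60],[-0.15,0.03,0.15,0,0,0,60],[-0.15,0.03,0.2,0,0,0,60],[-0.15,0.03,0.2,0,0,0,60]]'
cat > m3.py <<'E'
from fit import *
import sys
k=sys.argv[1]
s=r.read_state();print(s['time'],s['position'],s['wrist_force'],s['qpos'])
S=(490.2,7.9)
for n,b in(('top',(110,220,220,360)),('side',(110,250,220,340))):
    p=snap(n,f'{n}{k}.png')
    print(n,[(np.round(q['xyz'],1),q['confidence']) for q in cams.place_of(p,'guard')],'blank',[np.round(q['xyz']) for q in cams.place_of(p,'blank')])
    a=p['pixels'].astype(int);m=((a[...,2]>a[...,0]+40)).astype(np.uint8)
    X=proj(p,[*S,30])[0];mm=np.zeros_like(m);u,v=X.astype(int);mm[v-40:v+40,u-50:u+50]=m[v-40:v+40,u-50:u+50]
    mm=cv2.morphologyEx(mm,cv2.MORPH_CLOSE,np.ones((9,9)))
    print(mm.sum(),[ (zb,fit([(p,mm.astype(float))],'',S,(100,150,26),zb,[.2])) for zb in(20,26)])
    cv2.imwrite(f'pics/{n}{k}c.png',cv2.resize(p['pixels'][b[0]:b[1],b[2]:b[3],::-1],None,fx=5,fy=5,interpolation=2))
E
python3 m3.py 7
```

```text
time: 12.6
position: [560.0, -186.8, 201.3]
tcp_rot: [0.548, 0.447, 0.546, -0.448]
wrist_force: [0.1, 0.1, 0.2]
opening: 55.0
12.6 [ 559.96574637 -186.76807796  201.27146264] [0.1431386  0.13745056 0.20442003] [-0.12193608  0.40129564  0.49714079  1.79508375 -0.2205215   0.99914927
  0.6607712 ]
top [(array([309.6, 314.7,   1.3]), 0.74), (array([492.7,   5.6,  17.8]), 0.72), (array([ 3.085e+02,  5.529e+02, -3.000e-01]), 0.64)] blank []
1817 [(20, (array([4.91519898e+02, 7.25800196e+00, 2.06871083e-01]), np.float64(0.024114301747116016))), (26, (array([4.90640867e+02, 7.95223049e+00, 2.06745876e-01]), np.float64(0.026881198269070976)))]
side [(array([3.126e+02, 5.505e+02, 5.000e-01]), 0.72), (array([305.8, 313.1,   0.4]), 0.64), (array([488.3,   7.6,  18. ]), 0.62)] blank [array([ 550., -305.,    2.])]
1257 [(20, (array([4.92517755e+02, 9.64382045e+00, 2.05884498e-01]), np.float64(0.06813920476703011))), (26, (array([4.89938991e+02, 5.97478000e+00, 2.17200190e-01]), np.float64(0.08085544480321961)))]
```

View pics/top7c.png

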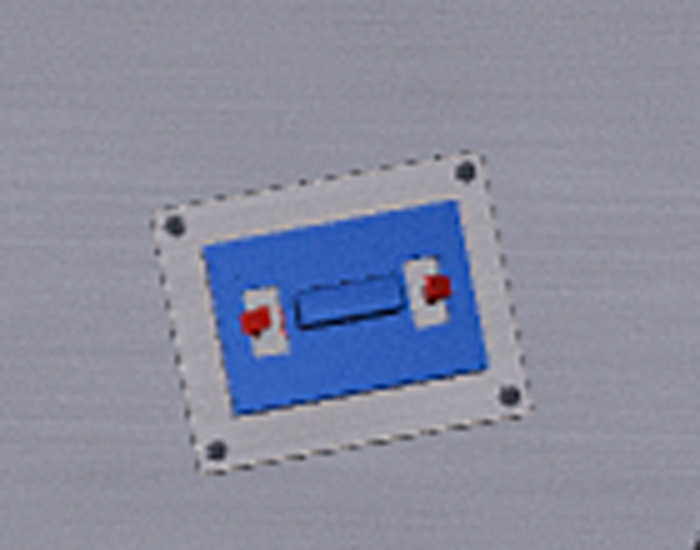

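View pics/side7c.png

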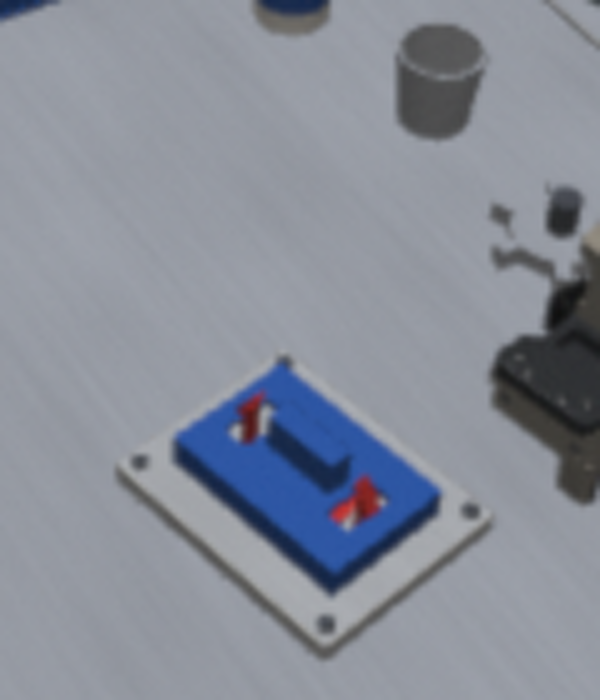

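Both hook heads lie over the outer window edges, at (257,322) and (437,287) in the top crop. The guard looks level, and the fit gives about 1–2 mm of offset and 0.1° of yaw error. Handing in.

```bash
python3 -c "
from station import ticket
print(ticket.hand_in())"
```

```text
the job is handed in; nothing more can be done
None
```

The blue guard is on the port, pressed home and let go, and I handed the job in at about 13 s of the 43 s allowed; no verdict came back. I gripped it by its bar, lowered it over the hooks and pressed straight down.

**Pressing:** It met a hard stop at TCP height 50.3 mm, where about 50.5 mm was expected. Pushing from 11 N to 32 N moved it only 0.1 mm further. That was above the 20 N you suggested, but well under the 120 N wrist limit. I judged both sides clicked from this stop and the pictures, without a pull test.

**Last checks:**
- **Top and side pictures:** Both hook heads sit over the outer window edges, and the guard looks level.
- **Position from the outline fit:** The top view puts the guard about 1.5 mm from the seat. The side view gave about 3 mm, with a poorer fit. The turn is within 0.1° of the port's.
- **Position from the networks:** They put the guard 2–3 mm from the seat sideways, within their stated error of 4 mm. They read its height as about 18 mm, where 20 mm is fully home.
- **Blank cover:** I kept the arm clear of it. The last side view found it at (550, −305) mm, against (552, −312) at the start, which is a few millimetres more than the networks' usual error. The top view didn't find it this time.
- **Gripper:** It was clear of everything, and the wrist force was close to zero.

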